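# Lock the bedside night light into its charging dock

### The arm

A 6-joint arm with a two-finger parallel gripper is mounted at the origin on the work surface. World frame = base frame: x ahead of the robot, y to its left, z up, the work surface at z = 0. Lengths are in mm, angles in rad, forces in N, time in s.
With the tool pointing down it reaches from about 350 to 775 mm from the base axis. Payload 7.3 kg.
Tool frame: the origin (TCP) lies between the finger pads; the fingertips stand bot.tips_ahead ahead of it and the grasp point (between the pads) lies 6 mm ahead of it (bot.tips_ahead is the distance from the TCP to the fingertips, in mm); z points along the fingers, y is the line along which they close (so a half turn about z gives the same grasp; the last joint's range is limited). The gripper opens to 92 mm and grips with 3 to 60 N. Pads are 19 mm wide; open, the fingers measure 130 mm over their backs; the gripper's body (75 mm by 190 mm) begins 47 mm behind the grasp point.
Start: joints at [-1.442, 0.342, 1.524, -0, 1.275, -0.146], TCP at [142.483, -505.313, 251.741] pointing down, gripper open.
Joint ranges: [-2.53, 2.53], [-0.77, 2.02], [0.04, 2.7], [-1, 4.14], [0.28, 2.66], [-3.11, 3.11]. Speed limits (rad/s): [2.57, 2.57, 3.14, 3.14, 3.14, 3.14].

### API

Orientations are given as [roll, pitch, yaw] about the fixed x, y, z axes, in that order (R = Rz(yaw) Ry(pitch) Rx(roll)).
In Python, from plant import bot gives the robot as it stands. The module is installed in compiled form; this text tells all that it offers.
- The arm moves only by the tool step_arm, never from a script. Its argument "targets" is one flat list of numbers, 7 for each row, row after row: the opening, from 0 (shut) to 1 (fully open), then the shift along the tool's x, y, z each as a share of 100 mm, from -1 to 1, then the turn, a rotation vector about the tool's x, y, z each as a share of pi/4 rad, from -1 to 1. A call has 1 to 20 rows; each row is the pose to reach, as a shift and turn from the pose commanded when the call began, along the tool's axes at that moment; what a row does not reach only later rows make up. A row lasts 1/8 s, in which the tool goes at most 62.5 mm and 10.7 degrees, less where a joint would pass 70% of its speed; a pose out of reach is approached as far as the arm can. A call with a number of a shift or a turn outside -1 to 1 is refused whole. A call with a gripper value outside its range is refused whole. The fingers move at their own pace and stop on an object; the grip force is fixed at half the most. Time passes only in rows, so rows that repeat a pose let the fingers close. It gives the time, the measured TCP pose, the force, the opening and the grip force at its end, in the units of the state.
- bot.get_obs(): the state, without advancing time (a new reading comes with each control period).
- bot.capture(name): name is "scene" or "side" or "wrist"; returns (picture, depth): 480x640x3 uint8, blue, green, red; 480x640 float32, mm along the optical axis (not along the pixel's ray), 0 where there is no reading.
- bot.camera_info(name): a dict with "fx", "fy", "cx", "cy" (pixels), "camera_from_world" (4x4, takes a point from world to camera coordinates); the wrist camera has in their place "hand_eye" (4x4, takes a point from camera to tool coordinates, whose origin is the TCP and whose axes are the flange's). Camera axes: x right, y down, z forward; pixel columns grow to the right and rows downward; lengths in mm; the calibration is good to about 2 mm. A picture is of the moment at which its call begins: read the wrist's pose just before it. camera_info takes no time and is no camera call.
- bot.close_job(): hands the job in; it is judged then, once.
The state is a dict: "time": time; "joint_positions": joint angles; "dq": joint speeds; "tau": joint torques, N m; "tool_pos": TCP position; "tcp_rot": TCP orientation; "contact_force": force on the tool from outside, world axes, zero at the start; "moment": the same for the moment, N m; "grip_width": finger opening in mm; "finger_force": force on a finger pad.
Only numpy, scipy, OpenCV 4.12 (cv2) and the standard library are available. Lean on these libraries where they do the work, as an engineer would, in place of code of your own. Each camera call takes 0.05 s, during which the arm holds its last target. There are 200 camera calls.

### The job

Take the night light with the two-eared foot by its fin handle, lower it into the charging dock with its ears passing between the dock's lugs, and twist it clockwise (seen from above) until the lugs' ramps have clamped it tight. Let go of it, and leave the look-alike jar with the plain round foot where it stands.

Things in the scene. Friction and masses are not known exactly. Their poses are not given: they have to be found in the camera images.
- light_grip (a point): In the wooden fin handle of the night light, 104 mm above its underside. Axes: x along the fin and the ears, y across the fin, z up; same after a half turn. 122 mm tall, 0.2 kg. Foot bar 92 x 26 x 6 mm, its ends are the ears, seen from above; neck 50 mm across up to 24 mm; white drum 68 mm across with wooden band, 24 to 78 mm; fin 60 x 14 mm, 78 to 122 mm.
- dock_base (a point): Centre of the underside of the fixed dock, a green cup, outside 128 mm, inside 108 mm across, 34 mm high. z up. Ears laid along its x drop through the gaps between its 2 metal lugs (also from 12 deg clockwise to 25 anticlockwise). Lugs reach in to 32 mm from the axis, 21 to 33 mm high: 7 mm play round the neck. The light sits on a sprung plate: light_grip 122 mm above this point, 119.5 when locked.
- dock_plate (a joint): How far the dock's sprung plate (top 18 mm above dock_base) is pressed down, in m: 0 free, 0.006 the most. 5 N start it, then 0.8 N per mm; the light's weight alone does not. Turning clockwise from the dock's x, the ears meet the ramps at about 45 deg and are fully clamped from about 70 (reads 0.0025); a stop ends the turn at 95. 80 is good; there it stays by itself.
- jar_grip (a point): In the fin of the look-alike, a white lidded keepsake jar, 0.4 kg: same fin, same height (point 104 mm above its underside), but a plain round foot 92 mm across, no ears, no neck. It does not fit the dock. It and the light may stand on either side of the dock.
Mind the look-alikes: they are no part of the job. What is shaped like the part that bears dock_base but red is not meant.

How it is judged:
By the outcome, as a careful person would: the job done as asked, in the order asked, and still so for the second after the job is handed in, with the robot touching nothing.
It also fails if it takes over 48 s, if anything falls off the work surface, if the arm or the gripper's body presses on something with over 40 N, if the wrist force passes 120 N, or if a joint passes its speed limit or range.

## Working session

There is one attempt and no reset: what is moved stays moved. The work goes in short steps, Python scripts to look and compute and a tool call to move; the robot and the scene stay as the last step left them, time stands still between calls to the robot, and variables do not carry over. Pictures are saved under pics/ and viewed, at most 10 in all, crops included, and the job is handed in when it is done.

Besides the shell and the picture viewer there is one more tool, called after "Call:" as name(argument=value, ...) on one line, values as JSON. step_arm: Moves the arm, as the interface text tells. Shift numbers are shares of 100 mm and turn numbers shares of pi/4 rad, none past 1 either way. Its arguments: {"type":"object","properties":{"targets":{"type":"array"}},"required":["targets"]}

```bash
mkdir -p pics
python3 - <<'E'
from plant import bot
import cv2,numpy as np
o=bot.get_obs();print(o, bot.tips_ahead)
for n in("scene","side"):
    p,d=bot.capture(n);cv2.imwrite(f"pics/{n}0.png",p);np.save(f"pics/{n}0.npy",d);print(bot.camera_info(n))
print(bot.camera_info("wrist"))
E
```

```text
{'time': 0.0, 'joint_positions': array([-1.44199019e+00,  3.42692941e-01,  1.52501398e+00,  2.13854691e-05,
        1.27537705e+00, -1.46003451e-01]), 'dq': array([ 0.00125944, -0.00018109, -0.00224404, -0.00097338,  0.00139867,
        0.00129441]), 'tau': array([ 2.49384168e-03, -4.31240773e+01, -2.44221818e+01,  7.18382397e-02,
        5.60151483e-02, -1.67028834e-04]), 'tool_pos': array([ 142.44448308, -504.93063314,  251.06144568]), 'tcp_rot': array([-3.14012018e+00, -2.37196127e-04,  2.74803168e-01]), 'contact_force': array([0.54530603, 0.14730786, 0.26710611]), 'moment': array([ 0.01242321, -0.01355976, -0.05895108]), 'finger_force': 0.0, 'grip_width': 91.98622273761559} 25.0
{'fx': 614.7328707482587, 'fy': 614.7328707482587, 'cx': 333.55723595462274, 'cy': 241.60452801317481, 'camera_from_world': array([[-5.22631814e-01,  8.52553536e-01, -2.90776926e-03,
         2.78022892e+02],
       [ 5.29046207e-01,  3.21637250e-01, -7.85276760e-01,
        -1.91902407e+02],
       [-6.68555232e-01, -4.11948962e-01, -6.19138075e-01,
         1.41334217e+03],
       [ 0.00000000e+00,  0.0
[... 281 characters left out ...]
90549e-01,  4.30841361e-01, -8.85789327e-01,
         1.75932714e+02],
       [ 2.75977013e-01, -8.42112797e-01, -4.63338672e-01,
         6.08921216e+02],
       [ 0.00000000e+00,  0.00000000e+00,  0.00000000e+00,
         1.00000000e+00]])}
{'fx': 423.88522362632284, 'fy': 423.88522362632284, 'cx': 312.7217447513601, 'cy': 242.00935209738415, 'hand_eye': array([[-9.32920628e-04, -9.68466290e-01, -2.49142881e-01,
         6.71101625e+01],
       [ 9.99999087e-01, -1.14703223e-03,  7.14217774e-04,
         5.49481657e-01],
       [-9.77470753e-04, -2.49141987e-01,  9.68466476e-01,
        -1.33263330e+02],
       [ 0.00000000e+00,  0.00000000e+00,  0.00000000e+00,
         1.00000000e+00]])}
```

View pics/scene0.png

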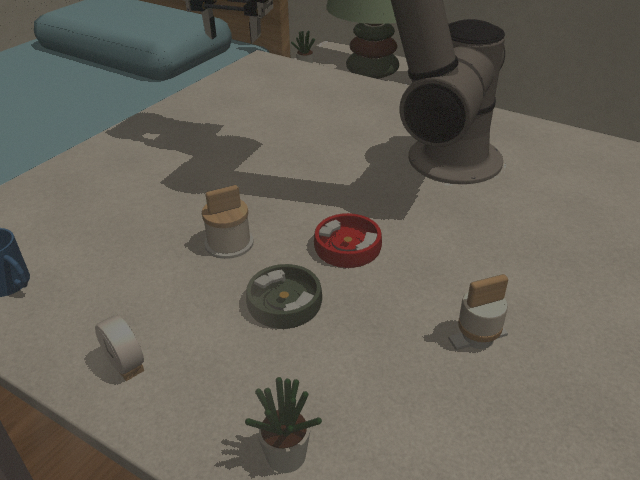

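View pics/side0.png

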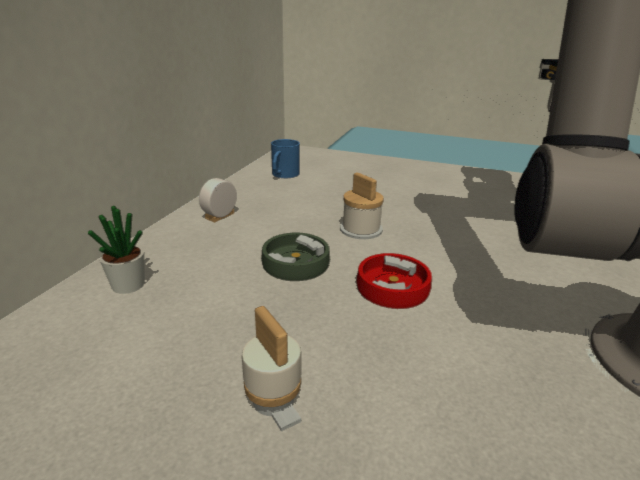

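The scene view shows two candidates for the light. The one at (483,310) has a foot ear showing (side view 285,418). The one at (227,225) has a plain round foot, so it is the jar. For the dock, the green cup is at (285,295) and the red look-alike is at (348,240). Next I'll measure both and take a close crop of the chosen light.

```bash
cat > h.py <<'E'
import numpy as np,cv2
from scipy.spatial.transform import Rotation as R
def cloud(d,ci,T): # T world_from_camera
    v,u=np.indices(d.shape);z=d
    P=np.stack([(u-ci['cx'])/ci['fx']*z,(v-ci['cy'])/ci['fy']*z,z],-1)@T[:3,:3].T+T[:3,3]
    P[d<=0]=np.nan;return P
def wristT(o,ci):
    T=np.eye(4);T[:3,:3]=R.from_euler('xyz',o['tcp_rot']).as_matrix();T[:3,3]=o['tool_pos'];return T@ci['hand_eye']
def rect(P):
    (c,s,a)=cv2.minAreaRect(P[:,:2].astype(np.float32));
    b=cv2.boxPoints((c,s,a));e=[b[1]-b[0],b[2]-b[1]];e=max(e,key=np.linalg.norm)
    return np.round(c,1),np.round(s,1),round(np.degrees(np.arctan2(e[1],e[0]))%180,1)
E
python3 - <<'E'
from h import *
from plant import bot
for n,fl,fj,dk,crop in(("scene",(440,540,265,355),(195,260,180,260),(240,328,260,330),(420,540,260,360)),("side",(235,310,300,435),(335,390,170,240),(255,335,230,280),(220,330,295,440))):
    p=cv2.imread(f"pics/{n}0.png");d=np.load(f"pics/{n}0.npy");ci=bot.camera_info(n)
    W=cloud(d,ci,np.linalg.inv(ci['camera_from_world']))
    for nm,(a,b,c,e) in(("light",fl),("jar",fj),("dock",dk)):
        Q=W[c:e,a:b].reshape(-1,3);Q=Q[np.isfinite(Q[:,0])]
        lo,hi=(27,40) if nm=="dock" else (90,130)
        f=Q[(Q[:,2]>lo)&(Q[:,2]<hi)]
        print(n,nm,len(f),rect(f),f[:,2].max())
        if nm=="light":
            g=Q[(Q[:,2]>2.5)&(Q[:,2]<12)];print(" foot",len(g),rect(g))
    a,b,c,e=crop;cv2.imwrite(f"pics/{n}_crop.png",cv2.resize(p[c:e,a:b],None,fx=4,fy=4))
E
```

```text
scene light 780 (array([499.5, 248.1]), array([16.6, 60.8]), np.float32(141.3)) 123.82811785978174
 foot 394 (array([422.3, 241.9]), array([216.5, 159.5]), np.float32(19.7))
scene jar 598 (array([ 516.9, -241.8]), array([16.4, 60.1]), np.float32(145.2)) 124.34787088240762
scene dock 1439 (array([593.9, -60.2]), array([126. , 123.7]), np.float32(41.9)) 37.38049501786941
side light 1044 (array([496.8, 249.4]), array([13.8, 59.9]), np.float32(141.2)) 121.45414341495086
 foot 558 (array([483.2, 262.3]), array([34.7, 58.1]), np.float32(158.5))
side jar 369 (array([ 515.1, -240. ]), array([15.4, 60.4]), np.float32(152.8)) 120.85708269941705
side dock 776 (array([591.4, -58.1]), array([123. , 122.1]), np.float32(25.9)) 33.46162364837079
```

View pics/side_crop.png

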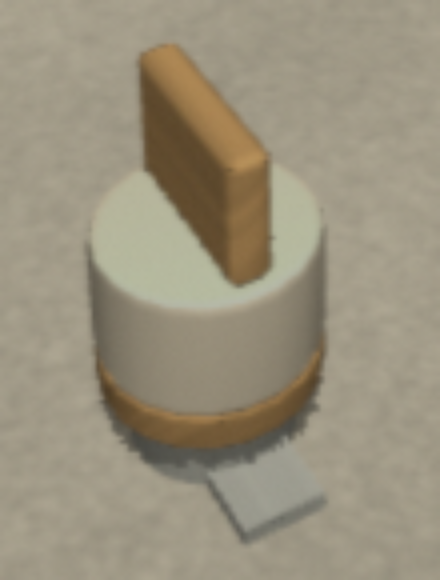

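The crop shows the ear at (270,490) under the drum, so this is the eared light. Next is the lug direction.

Run:
```python
from h import *
from plant import bot
for n,c0,(a,b,c,e) in(("scene",(593.5,-60),(240,328,260,330)),("side",(592,-58.5),(255,335,230,280))):
    p=cv2.imread(f"pics/{n}0.png");d=np.load(f"pics/{n}0.npy");ci=bot.camera_info(n)
    W=cloud(d,ci,np.linalg.inv(ci['camera_from_world']))[c:e,a:b];I=cv2.cvtColor(p,cv2.COLOR_BGR2HSV)[c:e,a:b]
    r=np.hypot(W[...,0]-c0[0],W[...,1]-c0[1]);th=np.degrees(np.arctan2(W[...,1]-c0[1],W[...,0]-c0[0]))
    m=(I[...,2]>95)&(I[...,1]<60)&(r<52)&(W[...,2]>15)
    print(n,m.sum(),np.histogram(th[m],36,(-180,180))[0],np.nanpercentile(W[m][:,2],[5,50,95]),np.percentile(r[m],[2,50,98]))
```

```text
scene 439 [ 0  0  0  9 32 32 30 26 26 28 15  0  0  0  0  0  0  0  0  0  0  6 29 29
 31 34 42 43 26  1  0  0  0  0  0  0] [25.35916741 28.51260191 32.20931299] [32.00256597 42.40350516 51.34911856]
side 334 [ 0  0  0 22 33 21 19 25 28 28 22  2  0  0  0  0  0  0  0  0  0  9 23 18
 12 16 17 18 19  2  0  0  0  0  0  0] [21.4889821  26.11121661 30.43125417] [31.44138309 41.48800698 51.29637244]
```

```bash
cat > plan.py <<'E'
import numpy as np,sys
def plan(x,y,z,yaw,gx,gy,gz,gyaw):
    """shares for successive calls (level tool, pointing down)"""
    while True:
        dy=(gyaw-yaw+180)%360-180;d=np.array([gx-x,gy-y]);c,s=np.cos(np.radians(yaw)),np.sin(np.radians(yaw))
        t=np.array([c*d[0]+s*d[1],s*d[0]-c*d[1],z-gz])/100;k=min(1,.98/max(abs(t).max(),1e-9));k=round(k,3)
        t=np.round(t*k,3);r=np.round(np.clip(-dy/45,-.98,.98),3)
        print("shift",t,"turn z",r)
        x+=100*(c*t[0]+s*t[1]);y+=100*(s*t[0]-c*t[1]);z-=100*t[2];yaw-=45*r
        if k==1 and abs(r)<.98: break
    print("end",np.round([x,y,z,yaw],1))
plan(*map(float,sys.argv[1:]))
E
python3 plan.py 142.5 -505.3 251.7 15.7 592 -59 250 141.3
```

```text
shift [ 0.98  -0.545  0.003] turn z -0.98
shift [0.982 0.263 0.003] turn z -0.98
shift [0.586 0.979 0.003] turn z -0.831
shift [-0.112  0.981  0.003] turn z -0.0
shift [-0.112  0.98   0.002] turn z -0.0
shift [-0.111  0.98   0.003] turn z -0.0
shift [-0.011  0.095 -0.   ] turn z -0.0
end [592.  -59.  250.  141.3]
```

Call:
step_arm(targets=[1,0.98,-0.545,0,0,0,-0.98,1,0.98,-0.545,0,0,0,-0.98,1,0.98,-0.545,0,0,0,-0.98,1,0.98,-0.545,0,0,0,-0.98,1,0.98,-0.545,0,0,0,-0.98])

```text
time: 0.72
tool_pos: [222.1, -426.0, 251.5]
tcp_rot: [-3.141, -0.0, 1.044]
contact_force: [1.0, -0.2, 0.8]
grip_width: 91.8
finger_force: 0.0
```

Call:
step_arm(targets=[1,0.98,0.26,0,0,0,-0.98,1,0.98,0.26,0,0,0,-0.98,1,0.98,0.26,0,0,0,-0.98,1,0.98,0.26,0,0,0,-0.98,1,0.98,0.26,0,0,0,-0.98])

```text
time: 1.35
tool_pos: [293.7, -354.6, 251.6]
tcp_rot: [-3.141, -0.0, 1.811]
contact_force: [-0.5, 0.3, -0.1]
grip_width: 91.9
finger_force: 0.0
```

Call:
step_arm(targets=[1,0.586,0.98,0,0,0,-0.83,1,0.586,0.98,0,0,0,-0.83,1,0.586,0.98,0,0,0,-0.83,1,0.586,0.98,0,0,0,-0.83])

```text
time: 1.85
tool_pos: [375.1, -273.6, 251.6]
tcp_rot: [-3.142, -0.0, 2.465]
contact_force: [0.1, 0.5, -0.3]
grip_width: 91.8
finger_force: 0.0
```

Call:
step_arm(targets=[1,-0.11,0.98,0,0,0,0,1,-0.11,0.98,0,0,0,0])

```text
time: 2.1
tool_pos: [445.5, -203.6, 251.6]
tcp_rot: [3.141, -0.0, 2.459]
contact_force: [0.5, -0.5, 0.4]
grip_width: 92.0
finger_force: 0.0
```

Call:
step_arm(targets=[1,-0.11,0.98,0,0,0,0,1,-0.11,0.98,0,0,0,0])

```text
time: 2.35
tool_pos: [515.8, -133.2, 251.5]
tcp_rot: [3.141, -0.0, 2.461]
contact_force: [0.8, -0.5, 0.1]
grip_width: 91.7
finger_force: 0.0
```

Call:
step_arm(targets=[1,-0.11,0.98,0,0,0,0,1,-0.11,0.98,0,0,0,0,1,-0.11,0.98,0,0,0,0,1,-0.11,0.98,0,0,0,0])

```text
time: 2.85
tool_pos: [583.8, -65.8, 251.3]
tcp_rot: [-3.141, -0.001, 2.463]
contact_force: [0.1, 0.0, 0.5]
grip_width: 91.5
finger_force: 0.0
```

Run:
```python
from h import *
from plant import bot
o=bot.get_obs();p,d=bot.capture("wrist");ci=bot.camera_info("wrist")
print(o['time'],o['tool_pos'],np.degrees(o['tcp_rot']),np.degrees(o['joint_positions']),o['contact_force'])
cv2.imwrite("pics/w1.png",p);W=cloud(d,ci,wristT(o,ci));np.save("pics/w1.npy",W)
r=np.hypot(W[...,0]-592.5,W[...,1]+59)
m=(r<75)&(W[...,2]>27)&(W[...,2]<42)&(np.arange(480)[:,None]>0)
print(rect(W[m]),np.percentile(W[m][:,2],[50,95,99]))
```

```text
2.85 [583.79181593 -65.84967339 251.2901754 ] [-1.79950026e+02 -4.43707355e-02  1.41115226e+02] [-1.38943333e+01  2.62722891e+01  7.70052201e+01 -2.72725978e-02
  7.67838213e+01 -6.50033288e+01] [0.07150575 0.03291086 0.50873257]
(array([593.3, -62. ]), array([123.4, 123.8]), np.float32(131.7)) [33.16573971 35.22817265 35.8173698 ]
```

View pics/w1.png

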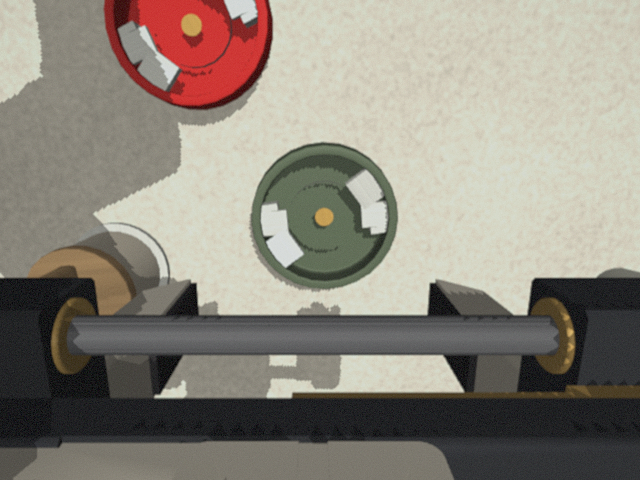

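The wrist view shows the green dock centred at (323,216), with metal lugs at (280,235) and (370,203). I'll fit its centre and the lug angles.

Run:
```python
from h import *
p=cv2.imread("pics/w1.png");W=np.load("pics/w1.npy");I=cv2.cvtColor(p,cv2.COLOR_BGR2HSV)
box=np.zeros(p.shape[:2],bool);box[138:294,246:402]=1
g=box&(I[...,1]>40)&(I[...,0]>35)&(I[...,0]<85)&(W[...,2]>28)
c,_=cv2.minEnclosingCircle(W[g][:,:2].astype(np.float32));print("enc",c,_)
o=box&(I[...,0]<28)&(I[...,1]>110)&(I[...,2]>120);print("hub",o.sum(),W[o].mean(0))
for c0 in (c,W[o].mean(0)[:2]):
  D=W-np.r_[c0,0];r=np.hypot(D[...,0],D[...,1]);th=np.degrees(np.arctan2(D[...,1],D[...,0]))
  m=box&(I[...,1]<40)&(I[...,2]>120)&(r<50)&(r>30)&(W[...,2]>18)
  for s in(th>0,th<0):
    t=th[m&s];print(np.percentile(t,[.5,2,50,98,99.5]),np.percentile(r[m&s],[1,50,99]),np.percentile(W[m&s][:,2],[5,50,95]))
```

```text
enc (592.9627685546875, -61.79222106933594) 61.77898025512695
hub 261 [593.44106839 -61.98574924  18.36165747]
[ 34.22293136  36.38096814  72.6216688  106.69622751 109.00540053] [32.20506958 42.06547849 49.88938595] [26.90829792 28.85026647 32.75039186]
[-145.15074455 -143.17025316 -107.78767902  -73.42087877  -71.11295976] [32.4125443  41.87496627 49.78645375] [26.45842862 28.77196306 32.85854607]
[ 34.7759065   36.96069312  73.04873452 107.27627176 109.64141809] [32.30636051 42.09435574 49.82889235] [26.90164259 28.81908838 32.75039186]
[-145.7170959  -143.70513645 -108.25523946  -73.99892375  -71.75363497] [32.38257325 41.86867357 49.85177566] [26.46719223 28.77761866 32.86823948]
```

```bash
python3 plan.py 584 -66 251.6 141.1 498 248.7 250 141.3
```

```text
shift [0.979 0.706 0.006] turn z -0.004
shift [0.979 0.712 0.006] turn z -0.0
shift [0.684 0.496 0.004] turn z -0.0
end [498.  248.7 250.  141.3]
```

Call:
step_arm(targets=[1,0.98,0.706,0,0,0,0,1,0.98,0.706,0,0,0,0])

```text
time: 3.15
tool_pos: [551.1, 50.6, 251.8]
tcp_rot: [3.142, 0.0, 2.461]
contact_force: [0.5, 0.2, -0.3]
grip_width: 92.1
finger_force: 0.0
```

Call:
step_arm(targets=[1,0.98,0.71,0,0,0,0,1,0.98,0.71,0,0,0,0])

```text
time: 3.4
tool_pos: [519.0, 168.1, 252.2]
tcp_rot: [3.141, 0.001, 2.462]
contact_force: [0.6, 0.0, -0.1]
grip_width: 92.0
finger_force: 0.0
```

Call:
step_arm(targets=[1,0.684,0.496,0,0,0,0,1,0.684,0.496,0,0,0,0,1,0.684,0.496,0,0,0,0,1,0.684,0.496,0,0,0,0])

```text
time: 3.9
tool_pos: [497.9, 247.7, 251.8]
tcp_rot: [-3.141, 0.001, 2.464]
contact_force: [-0.8, 0.5, -0.7]
grip_width: 91.4
finger_force: 0.0
```

Run:
```python
from h import *
from plant import bot
o=bot.get_obs();p,d=bot.capture("wrist");ci=bot.camera_info("wrist")
print(o['time'],o['tool_pos'],np.degrees(o['tcp_rot']))
cv2.imwrite("pics/w2.png",p);W=cloud(d,ci,wristT(o,ci))
r=np.hypot(W[...,0]-498,W[...,1]-249)
m=(r<50)&(W[...,2]>112)&(W[...,2]<130);print(m.sum(),rect(W[m]),np.percentile(W[m][:,2],[50,95]))
m=(r<60)&(W[...,2]>2.5)&(W[...,2]<9);print(m.sum(),m.any() and rect(W[m]))
```

```text
3.9 [497.87824189 247.74734861 251.83063467] [-1.79982757e+02  3.22431051e-02  1.41170630e+02]
1948 (array([497.9, 246.3]), array([14. , 59.5]), np.float32(141.3)) [121.85447603 123.22366419]
542 (array([485.8, 263.3]), array([108.5,  74.5]), np.float32(49.4))
```

View pics/w2.png

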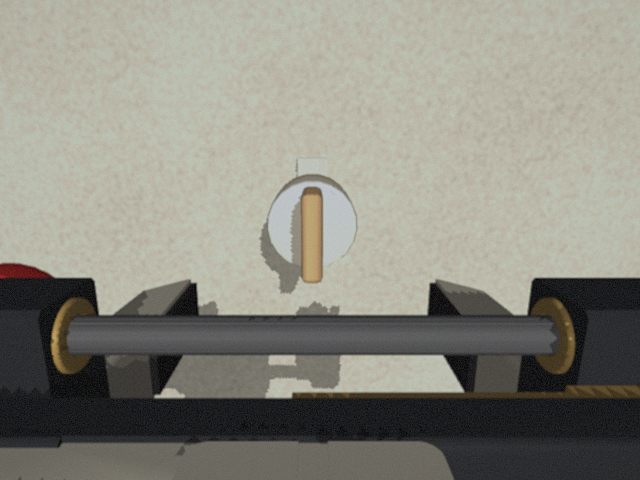

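The wrist view shows the fin at (312,235), in line with the tool x axis, and the ear at (311,165). Descending to grip.

Call:
step_arm(targets=[1,0,0,0.98,0,0,0,1,0,0,0.98,0,0,0,1,0,0,0.98,0,0,0])

```text
time: 4.32
tool_pos: [496.5, 247.3, 151.4]
tcp_rot: [-3.136, -0.003, 2.464]
contact_force: [0.3, 0.2, -0.5]
grip_width: 91.7
finger_force: 0.0
```

Call:
step_arm(targets=[1,0,0,0.435,0,0,0,1,0,0,0.435,0,0,0,1,0,0,0.435,0,0,0,0,0,0,0.435,0,0,0,0,0,0,0.435,0,0,0,0,0,0,0.435,0,0,0,0,0,0,0.435,0,0,0,0,0,0,0.435,0,0,0,0,0,0,0.435,0,0,0,0,0,0,0.435,0,0,0,0,0,0,0.435,0,0,0])

```text
time: 5.7
tool_pos: [497.5, 249.2, 110.1]
tcp_rot: [-3.141, 0.0, 2.466]
contact_force: [0.1, -1.0, 0.2]
grip_width: 16.1
finger_force: 0.3
```

Call:
step_arm(targets=[0,0,0,0,0,0,0,0,0,0,0,0,0,0,0,0,0,0,0,0,0,0,0,0,-0.8,0,0,0,0,0,0,-0.8,0,0,0,0,0,0,-0.8,0,0,0])

```text
time: 6.45
tool_pos: [498.2, 249.5, 191.5]
tcp_rot: [3.139, 0.002, 2.466]
contact_force: [-0.3, 0.1, -2.8]
grip_width: 13.6
finger_force: 30.0
```

```bash
python3 plan.py 498 248.5 190 141.3 593 -60.3 190 161.5
```

```text
shift [-0.981 -0.666  0.   ] turn z -0.449
shift [-0.701 -0.98   0.   ] turn z 0.0
shift [-0.489 -0.683  0.   ] turn z 0.0
end [593.  -60.3 190.  161.5]
```

Gripped: 13.6 mm opening, 30 N, and about 2 N of added weight.

Call:
step_arm(targets=[0,-0.98,-0.666,0,0,0,-0.45,0,-0.98,-0.666,0,0,0,-0.45,0,-0.98,-0.666,0,0,0,-0.45])

```text
time: 6.82
tool_pos: [532.6, 132.6, 188.4]
tcp_rot: [-3.14, -0.002, 2.817]
contact_force: [0.2, 0.1, -2.1]
grip_width: 13.8
finger_force: 30.0
```

Call:
step_arm(targets=[0,-0.7,-0.98,0,0,0,0,0,-0.7,-0.98,0,0,0,0,0,-0.7,-0.98,0,0,0,0])

```text
time: 7.2
tool_pos: [568.0, 17.9, 188.6]
tcp_rot: [-3.141, -0.002, 2.814]
contact_force: [-0.4, 1.0, -2.0]
grip_width: 13.8
finger_force: 30.0
```

Call:
step_arm(targets=[0,-0.49,-0.683,0,0,0,0,0,-0.49,-0.683,0,0,0,0,0,-0.49,-0.683,0,0,0,0,0,-0.49,-0.683,0,0,0,0,0,-0.49,-0.683,0,0,0,0])

```text
time: 7.82
tool_pos: [592.3, -57.8, 190.1]
tcp_rot: [3.141, -0.001, 2.821]
contact_force: [-0.6, -0.4, -1.2]
grip_width: 13.7
finger_force: 30.0
```

Run:
```python
from h import *
from plant import bot
o=bot.get_obs();p,d=bot.capture("wrist");ci=bot.camera_info("wrist")
print(o['time'],o['tool_pos'],np.degrees(o['tcp_rot']),np.degrees(o['joint_positions']),o['contact_force'],o['grip_width'])
W=cloud(d,ci,wristT(o,ci))
r=np.hypot(W[...,0]-593,W[...,1]+60)
z0=o['tool_pos'][2]-110
m=(r<45)&(W[...,2]>z0+112)&(W[...,2]<z0+128);print("fin",m.sum(),m.any() and rect(W[m]))
m=(r<60)&(W[...,2]>z0-3)&(W[...,2]<z0+9);print("ear",m.sum(),m.any() and rect(W[m]))
m=(r<72)&(W[...,2]>29)&(W[...,2]<40);A=np.c_[W[m][:,:2],np.ones(m.sum())]
print("dock",m.sum(),rect(W[m]))
ps,ds=bot.capture("side");pc,dc=bot.capture("scene")
for n,dd in(("side",ds),("scene",dc)):
    c=bot.camera_info(n);V=cloud(dd,c,np.linalg.inv(c['camera_from_world']));r=np.hypot(V[...,0]-593,V[...,1]+60)
    m=(r<45)&(V[...,2]>z0+90)&(V[...,2]<z0+121)
    print(n,"fin",rect(V[m]))
    m=(r<72)&(V[...,2]>29)&(V[...,2]<38);print("dock",rect(V[m]))
cv2.imwrite("pics/w3.png",np.hstack([p[:,:],pc[150:390,130:450].repeat(2,0).repeat(2,1)])[:, :]) 
q=np.hstack([cv2.resize(p,(400,300)),cv2.resize(pc[200:350,190:390],(400,300))]);cv2.imwrite("pics/w3.png",q)
```

```text
7.825 [592.29153749 -57.78437818 190.14792975] [ 1.79986423e+02 -2.98433281e-02  1.61634638e+02] [-1.29563385e+01  2.98750746e+01  8.09818364e+01  1.74715028e-02
  6.91715205e+01 -8.45971890e+01] [-0.62227141 -0.39054598 -1.18334885] 13.749189434673855
fin 4484 (array([587.9, -55.6]), array([24.8, 47.1]), np.float32(172.9))
ear 1347 (array([558.7, -47.4]), array([25.9, 17.6]), np.float32(71.4))
dock 5108 (array([577.2, -57.5]), array([123.9,  90.1]), np.float32(75.1))
side fin (array([590.3, -51.6]), array([49.1, 41.6]), np.float32(24.3))
dock (array([591.9, -57.8]), array([123. , 121.9]), np.float32(20.9))
scene fin (array([609.3, -58.8]), array([52.9, 30.6]), np.float32(89.6))
dock (array([599.5, -53.3]), array([109.5, 123.4]), np.float32(139.2))
```

View pics/w3.png

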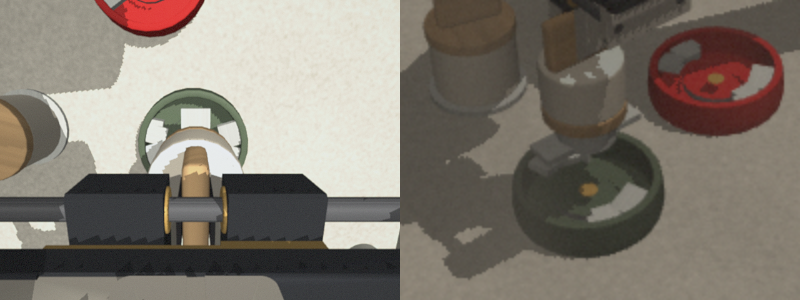

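The left half shows the ear at (195,118) pointing into the gap between the lugs at (155,132) and (233,132). The right half shows the light over the green dock. A 2.6 mm shift in -y, then lower.

Call:
step_arm(targets=[0,-0.008,-0.025,0.2,0,0,0,0,-0.008,-0.025,0.4,0,0,0,0,-0.008,-0.025,0.4,0,0,0,0,-0.008,-0.025,0.45,0,0,0,0,-0.008,-0.025,0.5,0,0,0,0,-0.008,-0.025,0.5,0,0,0,0,-0.008,-0.025,0.5,0,0,0])

```text
time: 8.85
tool_pos: [592.7, -62.1, 140.5]
tcp_rot: [-3.142, 0.0, 2.819]
contact_force: [0.2, 0.7, -2.5]
grip_width: 14.1
finger_force: 30.0
```

Call:
step_arm(targets=[0,0,0,0.04,0,0,0,0,0,0,0.07,0,0,0,0,0,0,0.1,0,0,0,0,0,0,0.12,0,0,0,0,0,0,0.12,0,0,0,0,0,0,0.12,0,0,0])

```text
time: 9.6
tool_pos: [592.6, -62.1, 128.3]
tcp_rot: [-3.142, 0.0, 2.819]
contact_force: [-0.7, 0.5, -1.9]
grip_width: 13.8
finger_force: 30.0
```

Call:
step_arm(targets=[0,0,0,0.01,0,0,0.1,0,0,0,0.01,0,0,0.25,0,0,0,0.01,0,0,0.4,0,0,0,0.01,0,0,0.55,0,0,0,0.01,0,0,0.7,0,0,0,0.01,0,0,0.85,0,0,0,0.01,0,0,0.98,0,0,0,0.01,0,0,0.98,0,0,0,0.01,0,0,0.98])

```text
time: 10.72
tool_pos: [593.0, -62.2, 127.8]
tcp_rot: [3.141, 0.001, 2.052]
contact_force: [0.2, -0.9, 2.0]
grip_width: 13.7
finger_force: 30.0
```

Run:
```python
from plant import bot
import numpy as np
o=bot.get_obs();print(o['tool_pos'],np.degrees(o['tcp_rot']),o['contact_force'],o['moment'])
```

```text
[593.03772273 -62.19177782 127.76345168] [1.79937832e+02 6.19129516e-02 1.17553487e+02] [ 0.19057958 -0.92468336  2.03584285] [-0.08045831 -0.2537534   0.00066342]
```

Call:
step_arm(targets=[0,0,0,0.003,0,0,0.12,0,0,0,0.008,0,0,0.24,0,0,0,0.013,0,0,0.36,0,0,0,0.018,0,0,0.48,0,0,0,0.022,0,0,0.6,0,0,0,0.026,0,0,0.72,0,0,0,0.026,0,0,0.84,0,0,0,0.026,0,0,0.95,0,0,0,0.026,0,0,0.95,0,0,0,0.026,0,0,0.95])

```text
time: 11.98
tool_pos: [592.9, -62.2, 125.0]
tcp_rot: [3.14, 0.0, 1.306]
contact_force: [0.2, -0.3, 3.9]
grip_width: 13.9
finger_force: 30.0
```

Run:
```python
from h import *
from plant import bot
o=bot.get_obs();print(o['tool_pos'],np.degrees(o['tcp_rot']),o['contact_force'],o['moment'])
p,d=bot.capture("wrist");s,_=bot.capture("side");c,_=bot.capture("scene")
cv2.imwrite("pics/w4.png",np.hstack([cv2.resize(p,(400,300)),cv2.resize(c[200:350,190:390],(400,300))]))
```

```text
[592.94414363 -62.17506097 125.02166743] [1.79930005e+02 1.10740358e-03 7.48183760e+01] [ 0.15040373 -0.3023106   3.94091361] [-0.1161215  -0.15059935 -0.07476888]
```

View pics/w4.png

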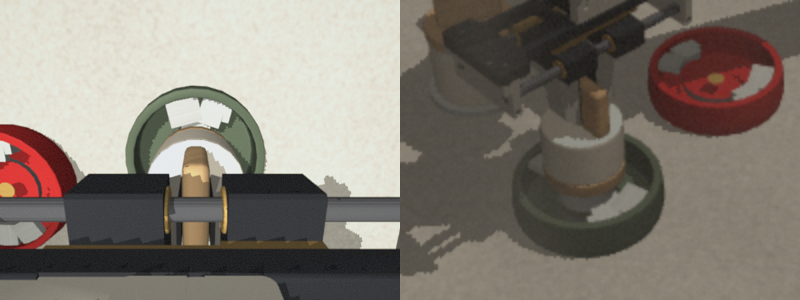

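The ears are now under the lugs, which are centred on the fin in the wrist view at (197,110). Releasing and lifting.

Call:
step_arm(targets=[0.2,0,0,0,0,0,0,0.4,0,0,0,0,0,0,0.5,0,0,0,0,0,0,0.5,0,0,0,0,0,0,0.5,0,0,0,0,0,0,0.5,0,0,0,0,0,0])

```text
time: 12.88
tool_pos: [592.6, -62.1, 124.6]
tcp_rot: [3.142, 0.0, 1.304]
contact_force: [0.5, 0.6, -0.2]
grip_width: 45.9
finger_force: 0.0
```

Call:
step_arm(targets=[0.5,0,0,-0.4,0,0,0,0.5,0,0,-0.98,0,0,0,0.5,0,0,-0.98,0,0,0,0.5,0,0,-0.98,0,0,0,0.5,0,0,-0.98,0,0,0])

```text
time: 13.5
tool_pos: [591.9, -61.9, 221.1]
tcp_rot: [-3.139, 0.0, 1.304]
contact_force: [-0.7, 1.0, -0.3]
grip_width: 45.9
finger_force: 0.0
```

Run:
```python
from h import *
from plant import bot
o=bot.get_obs();print(o['time'],o['tool_pos'],o['contact_force'])
for n in("wrist","side","scene"):
    p,d=bot.capture(n);c=bot.camera_info(n)
    V=cloud(d,c,wristT(o,c) if n=="wrist" else np.linalg.inv(c['camera_from_world']));r=np.hypot(V[...,0]-593,V[...,1]+60)
    m=(r<38)&(V[...,2]>(125 if n=="wrist" else 108))&(V[...,2]<148);print(n,m.sum(),rect(V[m]),np.percentile(V[m][:,2],[50,95,99]))
    if n=="wrist":a=p
    if n=="scene":cv2.imwrite("pics/w5.png",np.hstack([cv2.resize(a,(400,300)),cv2.resize(p[160:350,175:428],(400,300))]))
```

```text
13.5 [591.8612996  -61.90233044 221.06763699] [-0.70506835  1.0027035  -0.25923474]
wrist 2711 (array([593.3, -63.5]), array([59., 14.]), np.float32(74.8)) [137.39648567 138.69291171 139.22001214]
side 445 (array([592. , -60.1]), array([59.7, 15.3]), np.float32(73.5)) [124.45556825 135.6796289  136.14998752]
scene 572 (array([594.3, -61.4]), array([62.4, 15.8]), np.float32(74.8)) [128.6970899  137.56910762 138.53398087]
```

View pics/w5.png

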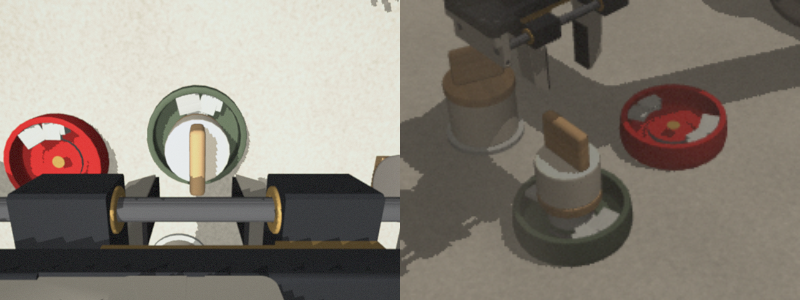

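The fin top is at 137.4 mm (137.5 expected when locked) and the fin is at 75°, about 80° clockwise of the dock's x. The jar hasn't been touched and the gripper is clear. Handing in.

```bash
python3 -c "
from plant import bot
print(bot.close_job())"
```

```text
the job is handed in; nothing more can be done
None
```

I put the night light in the green dock and twisted it clockwise to about 80°, where it measures as clamped. I then let go of it, left the jar where it stands, and handed the job in at about 14 s; no verdict came back.

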